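# Put the teether tray away in the toy cabinet

## Robot

A 6-joint arm with a two-finger parallel gripper is mounted at the origin on the work surface. World frame = base frame: x ahead of the robot, y to its left, z up, the work surface at z = 0. Lengths are in m, angles in rad, forces in N, time in s.
With the tool pointing down it reaches from about 0.275 to 0.75 m from the base axis. Payload 10.2 kg.
Tool frame: the origin (TCP) lies at the very end of the fingers, on their centre line; the grasp point (between the pads) lies 19 mm behind it; y points along the fingers, x is the direction in which the jaws open and shut, and the axes are right-handed (so a half turn about y gives the same grasp; the last joint's range is limited). The gripper opens to 88 mm and grips with 3 to 60 N. Pads are 18 mm wide; open, the fingers measure 123 mm over their backs; the gripper's body (75 mm by 187 mm) begins 45 mm behind the grasp point.
Start: joints at [-1.355, 0.313, 1.498, -0, 1.331, -0.223], TCP at [0.223, -0.475, 0.239] pointing down, gripper open.
Joint ranges: [-2.94, 2.94], [-0.97, 2.17], [0.19, 2.56], [-1.23, 4.37], [0.02, 3.11], [-2.88, 2.88]. Speed limits (rad/s): [2.39, 2.39, 3.01, 3.14, 3.14, 3.14].

## Interface

Orientations are given as a unit quaternion [x, y, z, w].
In Python, from rig import manip, grab_frame gives the robot as it stands.
- The arm moves only by the tool drive_tool, never from a script. Its arguments are lists of equal length, an entry for each row: "fingers": the finger opening in cm, from 0 to 8.81; "slide": the shift along the tool's x, y, z in cm, a list of three; "roll": the turn about the tool's y in degrees. A call has 1 to 5 rows; each row is the pose to reach, as a shift and turn from the pose measured when the call began, along the tool's axes at that moment; what a row does not reach only later rows make up. A row lasts 1/8 s, in which the tool goes at most 62.5 mm and 10.7 degrees, less where a joint would pass 70% of its speed; a pose out of reach is approached as far as the arm can. A call with a gripper value outside its range is refused whole. The fingers move at their own pace and stop on an object; the grip force is fixed at half the most. Time passes only in rows, so rows that repeat a pose let the fingers close. It gives the time, the measured TCP pose, the force and the opening at its end, in the units of the state.
- manip.get_obs(): the state, without advancing time (a new reading comes with each control period).
- grab_frame(name): name is "side" or "top" or "wrist"; returns a dict with "img" (400x640x3 uint8, blue, green, red), "depth" (400x640 float32, m along the optical axis (not along the pixel's ray), 0 where there is no reading), "fov_y" (degrees; the focal length in pixels is half the picture's height over the tangent of half this angle, whatever the lens; pixels are square), "cx", "cy" (the principal point, pixels), "rvec" (rotation vector, rad) and "tvec" (3), from world to camera coordinates, as OpenCV has them; the wrist camera has in their place "tool_from_camera" (4x4, takes a point from camera to tool coordinates, whose origin is the TCP and whose axes are the tool frame's). Camera axes: x right, y down, z forward; pixel columns grow to the right and rows downward; lengths in m; the calibration is good to about 2 mm. The wrist camera is an equidistant fisheye: a pixel r from the principal point sees the ray r / f radians off the axis. A picture is of the moment at which its call begins: read the wrist's pose just before it.
- manip.job_done(): hands the job in, once; it reports no verdict.
The state is a dict: "time_s": time; "joint_pos": joint angles; "qd": joint speeds; "effort": joint torques, N m; "eef_pos": TCP position; "tool_rot": TCP orientation; "contact_force": force on the tool from outside, world axes, zero at the start; "moment": the same for the moment, N m; "grip_width": opening from 0.0 (shut) to 1.0 (fully open).
Only numpy, scipy, OpenCV 4.12 (cv2) and the standard library are available. Lean on these libraries where they do the work, as an engineer would, in place of code of your own. Each camera call takes 0.05 s, during which the arm holds its last target. There are 200 camera calls.

## Task

Lay the teal teether ring flat in the blue tray, then slide the tray back-end first into the low white cabinet until it is fully home against the back, with its yellow front panel facing out, and after that swing the cabinet door shut. Leave the other toys where they stand.

Things in the scene. Friction and masses are not known exactly. Their poses are not given: they have to be found in the camera images.
- ring: Teal hard silicone teether ring lying flat: outer diameter 68 mm, hole 40 mm, 20 mm thick, so the rim is 14 mm wide; about 60 g. Origin at the centre of the hole on its underside, z up. It starts in one of three places that it may swap with the cube and the top.
- tray: Open tray on the table, 150 mm long (its x), 120 mm wide (its y), about 220 g. Blue floor 5 mm thick; blue side and back walls 6 mm thick, 35 mm high. Yellow front panel at the -x end (x -75 to -67 mm), 8 mm thick, 55 mm high, without handle: pinch its top edge from above or push its face. Origin at the centre of the underside, x from the yellow front to the back end, z up.
- tray_front (a point): Point on the tray at the middle of the yellow panel's outer face, at the panel's foot: x = -75 mm, y = 0, z = 0 in the tray's frame.
- cabinet: Low white cabinet, fixed, 163 mm deep (its x), 150 mm wide (its y), 72 mm high. Origin at the centre of its underside, x from its open front (-x end) to its back, z up. A 12 mm roof hides its bay: 126 mm wide, 60 mm high, 153 mm deep to the back panel, the table as its floor; the roof has a finger notch at the front, 30 mm deep, 80 mm wide. Tray fully home: its origin at x = -3.5 mm, y = 0 here.
- mouth (a point): Middle of the cabinet's front opening at table height: x = -81.5 mm, y = 0 in the cabinet's frame. The inner edges of the bay's side walls are bevelled over the first 8 mm, from 142 mm apart at the front to 126 mm, and guide the tray in, which has 3 mm on each side; when home its yellow face is 3 mm inside the front edge.
- door (a joint): Angle of the cabinet's wooden door: 0 shut, 1.6 to 1.85 at the start (wide open), at most 2.0. Stays where it is left (hinge friction 0.03 N m, no spring; the catch does not pull). Shut it by pushing its outer face. Panel 148 mm wide, from 5 to 69 mm above the table. A steel knob of 16 mm diameter stands 15 mm out of the outer face, 134 mm from the hinge, 48 mm above the table.
- hinge (a point): Point on the door's upright hinge axis at table height, at the cabinet's front left edge: x = -81.5 mm, y = +75 mm in the cabinet's frame. Axes as the cabinet's; they do not turn with the door. Seen from the hinge, the shut panel runs to -y, its inner face at x = -1 mm and outer face at x = -13 mm; opening swings the free edge to -x, then to +y.
- cube: Maple rattle cube with 60 mm edges and dark dots, leave alone. Origin at the centre of its underside.
- top: Orange plastic spinning top standing on its flat foot, 68 mm diameter, 66 mm high, leave alone. Origin at the centre of its foot.
- ball: Stainless steel bell ball, 68 mm diameter, 64 mm high, with a small flat foot, leave alone. Origin at the centre of its foot.
- scope: Clear acrylic kaleidoscope lying down, 154 mm long along its x, with square wooden ends of 54 mm, leave alone. Origin at the centre of its underside.
- cup: Yellow stacking cup, 76 mm across the rim, 60 mm high, leave alone. Origin at the centre of its underside.
Mind the look-alikes: they are no part of the job. Several things have the shape of the tray; the one meant has the colours described above.

How it is judged:
By the outcome, as a careful person would: the job done as asked, in the order asked, and still so for the second after the job is handed in, with the robot touching nothing.
It also fails if it takes over 72 s, if anything falls off the work surface, if the arm or the gripper's body presses on something with over 40 N, if the wrist force passes 120 N, or if a joint passes its speed limit or range.

## Working session

There is one attempt and no reset: what is moved stays moved. The work goes in short steps, Python scripts to look and compute and a tool call to move; the robot and the scene stay as the last step left them, time stands still between calls to the robot, and variables do not carry over. Pictures are saved under pics/ and viewed, about 8 in all and at most 12, crops included, and the job is handed in when it is done.

Besides the shell and the picture viewer there is one more tool, called after "Emit:" by a JSON object that holds its "name" and its "arguments", one argument or row to a line. drive_tool: Moves the arm, as the interface text tells. Its arguments: {"type":"object","properties":{"fingers":{"type":"array"},"slide":{"type":"array"},"roll":{"type":"array"}},"required":["fingers","slide","roll"]}

```bash
mkdir -p pics
cat > h.py <<'E'
import numpy as np, cv2
from scipy.spatial.transform import Rotation as R
from rig import manip, grab_frame
def f_of(g): return g["img"].shape[0]/2/np.tan(np.radians(g["fov_y"])/2)
def cloud(g):
    f=f_of(g); d=g["depth"]; v,u=np.mgrid[:d.shape[0],:d.shape[1]]
    c=np.stack([(u-g["cx"])/f*d,(v-g["cy"])/f*d,d],-1)
    M=R.from_rotvec(np.ravel(g["rvec"])).as_matrix()
    return (c-np.ravel(g["tvec"]))@M
def st():
    o=manip.get_obs(); print(o["time_s"],np.round(o["eef_pos"],4),"rot\n",np.round(R.from_quat(o["tool_rot"]).as_matrix(),3),np.round(o["contact_force"],1),o["grip_width"],np.round(o["joint_pos"],2)); return o
E
python3 - <<'E'
from h import *
st()
for n in("top","side"):
    g=grab_frame(n); cv2.imwrite(f"pics/{n}0.png",g["img"]); np.savez(f"{n}0.npz",**g)
    M=R.from_rotvec(np.ravel(g["rvec"])).as_matrix(); print(n,-M.T@np.ravel(g["tvec"]),M[2],f_of(g))
    print((g["depth"]>0).mean())
E
```

```text
0.0 [ 0.223  -0.475   0.2382] rot
 [[ 0.425 -0.     0.905]
 [-0.905  0.001  0.425]
 [-0.001 -1.     0.   ]] [ 0.8 -0.1 -0.4] 1.0016890277534625 [-1.36  0.31  1.5  -0.    1.33 -0.22]
top [ 0.28137885 -0.02957583  1.47253712] [ 0.18014519 -0.00727608 -0.98361312] 480.55190335391785
0.995859375
side [0.20100549 0.78976271 1.02765294] [ 0.23720371 -0.61928595 -0.748478  ] 411.9306968205884
0.9959765625
```

View pics/top0.png

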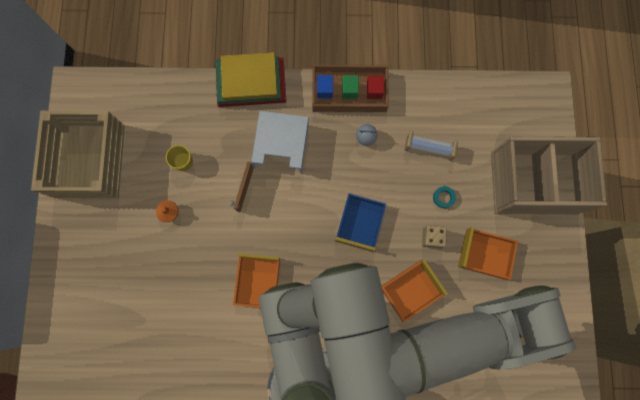

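View pics/side0.png

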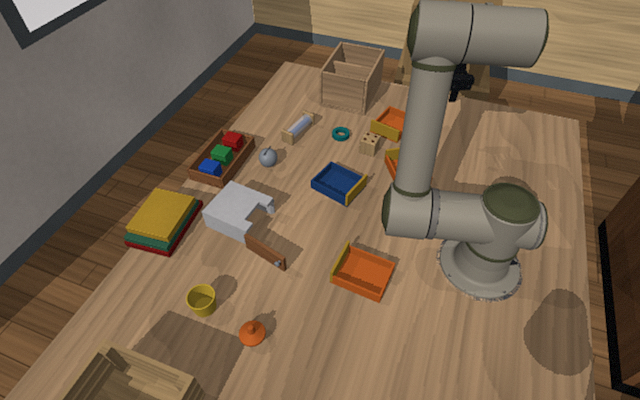

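The top view shows the teal ring at (445,197), the only ring. Tray-shaped candidates are blue with a yellow front at (360,222), and orange at (258,280), (415,290) and (490,253), so I choose the blue one. The cabinet is at (282,140), with its door open at (243,187). Next I measure them and check one close crop.

Run:
```python
from h import *
g=dict(np.load("top0.npz")); P=cloud(g); im=g["img"]; hsv=cv2.cvtColor(im,cv2.COLOR_BGR2HSV); H,S,V=cv2.split(hsv)
v,u=np.mgrid[:400,:640]
def box(a,b,c,d): return (u>=a)&(u<=c)&(v>=b)&(v<=d)
def rect(m,name):
    p=P[m][:,:2].astype(np.float32); r=cv2.minAreaRect(p*1000); print(name,m.sum(),"mean",P[m].mean(0).round(4),"rect",np.round(r[0],1),np.round(r[1],1),round(r[2],1),"z",np.percentile(P[m][:,2],[2,50,98]).round(3)); print(np.round(cv2.boxPoints(r)).tolist())
ring=box(425,180,465,215)&(H>80)&(H<100)&(S>120)&(P[...,2]>0.01)
rect(ring,"ring")
tb=box(325,185,395,255)
rect(tb&(P[...,2]>0.003),"trayall")
rect(tb&(P[...,2]>0.025)&(H>100)&(S>120),"traywalls")
rect(tb&(P[...,2]>0.045),"panel top")
rect(tb&(P[...,2]<0.015)&(H>100)&(S>120),"floor")
cb=box(240,95,325,185)
rect(cb&(P[...,2]>0.062)&(S<70),"cab roof")
dm=box(220,150,262,220)&(P[...,2]>0.055)&(S>70)
rect(dm,"door top"); 
c=np.hstack([cv2.resize(im[170:260,320:480],None,fx=4,fy=4,interpolation=cv2.INTER_CUBIC)])
d=cv2.resize(im[95:225,220:330],None,fx=4,fy=4,interpolation=cv2.INTER_CUBIC)
o=np.zeros((540,800,3),np.uint8); o[:360,:400]=cv2.resize(c,(640,360))[:,:400]; o[:520,400:800]=d[:, :400]; o[360:540,:400]=cv2.resize(im[170:260,420:620],(400,180))
cv2.imwrite("pics/crop0.png",o)
```

```text
ring 207 mean [ 0.5657 -0.4045  0.0405] rect [ 425.  -242.9] [ 61.5 510.6] 40.8 z [0.012 0.02  0.026]
[[235.0, -70.0], [569.0, -456.0], [615.0, -416.0], [281.0, -30.0]]
trayall 2188 mean [ 0.4929 -0.1497  0.0266] rect [ 444.3 -147.2] [222.2 334.8] 87.7 z [0.003 0.006 0.058]
[[273.0, -252.0], [607.0, -265.0], [616.0, -43.0], [281.0, -30.0]]
traywalls 171 mean [ 0.5011 -0.1578  0.0845] rect [ 412.1 -128.3] [116.9 306.1] 73.8 z [0.026 0.034 1.473]
[[249.0, -142.0], [543.0, -227.0], [575.0, -115.0], [281.0, -30.0]]
panel top 146 mean [ 0.4024 -0.1174  0.2489] rect [ 345.6 -109.8] [119.1 167.5] 74.1 z [0.047 0.056 1.473]
[[249.0, -144.0], [410.0, -190.0], [442.0, -75.0], [281.0, -30.0]]
floor 1466 mean [ 0.4955 -0.1527  0.0051] rect [ 495.5 -152.4] [108.2 129.9] 74.4 z [-0.002  0.005  0.012]
[[418.0, -187.0], [543.0, -222.0], [573.0, -118.0], [448.0, -83.0]]
cab roof 2360 mean [0.7393 0.0954 0.077 ] rect [551.1  83.2] [556.4 179.4] 4.8 z [0.065 0.072 0.079]
[[266.0, 149.0], [281.0, -30.0], [836.0, 17.0], [821.0, 196.0]]
door top 238 mean [0.5748 0.193  0.1447] rect [447.8 125.7] [442.3 107.2] 29.4 z [0.059 0.068 1.473]
[[229.0, 64.0], [281.0, -30.0], [667.0, 187.0], [614.0, 281.0]]
```

View pics/crop0.png

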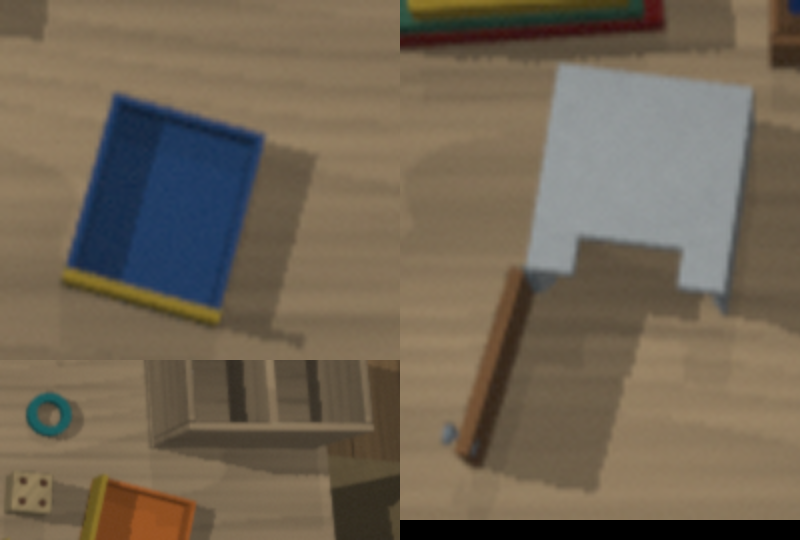

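The crop confirms the choice: blue tray with its yellow panel toward the robot, teal ring alone at (445,197), and the white cabinet's notch and mouth facing the robot with the door open on the left. I'll redo the measurements without the zero-depth pixels.

Run:
```python
from h import *
g=dict(np.load("top0.npz")); P=cloud(g); im=g["img"]; hsv=cv2.cvtColor(im,cv2.COLOR_BGR2HSV); H,S,V=cv2.split(hsv)
Z=P[...,2]; ok=(g["depth"]>0); v,u=np.mgrid[:400,:640]
def box(a,b,c,d): return (u>=a)&(u<=c)&(v>=b)&(v<=d)&ok
def rect(m,name):
    m=cv2.morphologyEx(m.astype(np.uint8),cv2.MORPH_OPEN,np.ones((2,2)))>0
    p=P[m][:,:2].astype(np.float32); r=cv2.minAreaRect(p*1000); print(name,m.sum(),"mean",P[m].mean(0).round(4),"rect",np.round(r[0],1),np.round(r[1],1),round(r[2],1),np.round(cv2.boxPoints(r)).tolist())
rect(box(425,180,465,215)&(H>80)&(H<100)&(S>120)&(Z>0.01),"ring")
tb=box(325,185,395,255)
rect(tb&(Z>0.025),"tray rims")
rect(tb&(Z>0.045),"panel top")
rect(tb&(Z<0.015)&(H>100)&(S>120),"floor")
rect(box(240,95,325,185)&(Z>0.062)&(S<60),"cab roof")
rect(box(220,150,262,220)&(Z>0.055)&(S>80),"door top")
for n,b in dict(cube=(420,220,450,252),or1=(455,220,525,285),ball=(350,115,385,152),scope=(400,125,465,165)).items(): rect(box(*b)&(Z>0.01),n)
```

```text
ring 203 mean [ 0.5659 -0.4116  0.0242] rect [ 446.2 -227. ] [ 62.1 510.7] 32.9 [[281.0, -30.0], [559.0, -458.0], [611.0, -424.0], [333.0, 4.0]]
tray rims 438 mean [ 0.4806 -0.1532  0.0288] rect [ 490.3 -156. ] [123.1 154.3] 74.7 [[400.0, -195.0], [548.0, -236.0], [581.0, -117.0], [432.0, -76.0]]
panel top 124 mean [ 0.4191 -0.1347  0.0489] rect [ 419.1 -137.1] [122.2  11.4] 77.6 [[400.0, -196.0], [412.0, -198.0], [438.0, -79.0], [427.0, -76.0]]
floor 1464 mean [ 0.4915 -0.1552  0.0111] rect [ 411.  -128.7] [110.4 307. ] 72.4 [[248.0, -135.0], [541.0, -228.0], [574.0, -123.0], [281.0, -30.0]]
cab roof 2348 mean [0.7369 0.0925 0.0748] rect [549.3  81.5] [551.7 179.4] 4.5 [[267.0, 149.0], [281.0, -30.0], [831.0, 14.0], [817.0, 193.0]]
door top 220 mean [0.5863 0.2018 0.0753] rect [445.8 126. ] [439.2 109.6] 29.4 [[228.0, 66.0], [281.0, -30.0], [664.0, 186.0], [610.0, 282.0]]
cube 496 mean [ 0.4409 -0.3696  0.0546] rect [ 388.5 -221. ] [ 74.6 432.4] 19.4 [[281.0, -30.0], [425.0, -437.0], [496.0, -412.0], [352.0, -5.0]]
or1 749 mean [ 0.3962 -0.5313  0.033 ] rect [ 383.  -332.6] [161.8 618.4] 3.9 [[281.0, -30.0], [323.0, -647.0], [485.0, -636.0], [443.0, -19.0]]
ball 361 mean [ 0.754  -0.1714  0.0575] rect [544.6 -92.9] [ 65.8 537.4] 69.5 [[281.0, -30.0], [785.0, -218.0], [808.0, -156.0], [304.0, 32.0]]
scope 777 mean [ 0.7231 -0.3715  0.0464] rect [ 561.1 -205.2] [150.2 643.3] 44.7 [[281.0, -30.0], [734.0, -487.0], [841.0, -381.0], [388.0, 76.0]]
```

Run:
```python
from h import *
g=dict(np.load("top0.npz")); P=cloud(g); im=g["img"]; hsv=cv2.cvtColor(im,cv2.COLOR_BGR2HSV); H,S,V=cv2.split(hsv)
Z=P[...,2]; ok=(g["depth"]>0)&(Z<0.2); v,u=np.mgrid[:400,:640]
def box(a,b,c,d): return (u>=a)&(u<=c)&(v>=b)&(v<=d)&ok
def rect(m,name):
    m=(cv2.morphologyEx(m.astype(np.uint8),cv2.MORPH_OPEN,np.ones((2,2)))>0)&ok
    p=P[m][:,:2].astype(np.float32); r=cv2.minAreaRect(p*1000); print(name,m.sum(),"mean",P[m].mean(0).round(4),"rect",np.round(r[0],1),np.round(r[1],1),round(r[2],1),np.round(cv2.boxPoints(r)).tolist())
rect(box(425,180,465,215)&(H>80)&(H<100)&(S>120)&(Z>0.01),"ring")
rect(box(240,95,325,185)&(Z>0.062)&(S<60),"cab roof")
m=box(220,150,262,220)&(Z>0.055)&(S>80);rect(m,"door top")
for n,b in dict(cube=(420,220,450,252),or1=(455,220,525,285),ball=(350,115,385,152),scope=(400,125,465,165),cup=(160,140,200,175)).items(): rect(box(*b)&(Z>0.01),n)
```

```text
ring 202 mean [ 0.5673 -0.4134  0.017 ] rect [ 567.5 -413.1] [60.4 64.1] 20.2 [[528.0, -393.0], [550.0, -454.0], [607.0, -433.0], [585.0, -373.0]]
cab roof 2340 mean [0.7385 0.0929 0.07  ] rect [744.8  94.8] [149.4 190.9] 83.3 [[641.0, 32.0], [831.0, 9.0], [848.0, 158.0], [659.0, 180.0]]
door top 218 mean [0.5891 0.2039 0.0625] rect [592.1 209.3] [ 20.2 144.5] 75.6 [[520.0, 218.0], [660.0, 182.0], [665.0, 201.0], [525.0, 237.0]]
cube 495 mean [ 0.4412 -0.3703  0.0517] rect [ 443.9 -379.6] [81.6 62.2] 90.0 [[413.0, -420.0], [475.0, -420.0], [475.0, -339.0], [413.0, -339.0]]
or1 747 mean [ 0.3965 -0.5326  0.0291] rect [ 398.2 -544.1] [170.6 128.7] 75.1 [[314.0, -610.0], [438.0, -643.0], [482.0, -478.0], [358.0, -445.0]]
ball 359 mean [ 0.7567 -0.1722  0.0496] rect [ 759.8 -176.1] [55.6 72.6] 2.0 [[731.0, -141.0], [733.0, -213.0], [789.0, -211.0], [786.0, -139.0]]
scope 774 mean [ 0.7248 -0.3728  0.0409] rect [ 736.2 -379.9] [169.6  68.2] 78.6 [[686.0, -456.0], [753.0, -470.0], [786.0, -303.0], [720.0, -290.0]]
cup 362 mean [0.6852 0.4093 0.0331] rect [681.8 404.1] [72.7 75.1] 51.8 [[630.0, 399.0], [689.0, 352.0], [734.0, 409.0], [675.0, 456.0]]
```

```bash
cat >> h.py <<'E'
def to(x,y,z,yaw):
    o=manip.get_obs(); M=R.from_quat(o["tool_rot"]).as_matrix()
    s=M.T@(np.array([x,y,z])-o["eef_pos"])*100; t=np.degrees(np.arctan2(M[1,0],M[0,0]))
    print("slide",np.round(s,2),"roll",round((t-yaw+180)%360-180,1), "tilt",np.round(M[:,1],3),"grip",round(o["grip_width"]*8.8,2),"F",np.round(o["contact_force"],1),"t",o["time_s"])
E
python3 - <<'E'
from h import *
to(.5665,-.413,.1,-40);to(.5665,-.413,.004,-40)
E
```

```text
slide [ 8.99 13.82 33.73] roll -24.9 tilt [-0.     0.001 -1.   ] grip 8.79 F [-0.2 -0.4  0.9] t 0.1
slide [ 9.   23.42 33.73] roll -24.9 tilt [-0.     0.001 -1.   ] grip 8.79 F [-0.2 -0.4  0.9] t 0.1
```

Emit:
{"name": "drive_tool", "arguments": {
  "fingers": [8.8, 8.8, 8.8, 8.8, 8.8],
  "slide": [
    [1.5, 1, 5.6],
    [3, 3, 11.5],
    [4.5, 6, 17.5],
    [6, 9, 23],
    [7.5, 11.5, 28.5]
  ],
  "roll": [-5, -10, -15, -20, -25]
}}

```text
time_s: 0.72
eef_pos: [0.5058, -0.4225, 0.1257]
tool_rot: [-0.665, 0.241, -0.24, 0.666]
contact_force: [0.3, -1.1, 0.8]
grip_width: 1.002
```

Run:
```python
from h import *
to(.5665,-.413,.1,-40);to(.5665,-.413,.004,-40)
```

```text
slide [4.06 2.56 4.61] roll 0.3 tilt [-0.001  0.002 -1.   ] grip 8.82 F [ 0.3 -1.1  0.8] t 0.725
slide [ 4.08 12.16  4.6 ] roll 0.3 tilt [-0.001  0.002 -1.   ] grip 8.82 F [ 0.3 -1.1  0.8] t 0.725
```

Emit:
{"name": "drive_tool", "arguments": {
  "fingers": [8.8, 8.8, 8.8, 8.8, 8.8],
  "slide": [
    [4, 2, 4.6],
    [4.1, 4.5, 4.6],
    [4.1, 8.5, 4.6],
    [4.1, 11.3, 4.6],
    [4.1, 12.1, 4.6]
  ],
  "roll": [0, 0, 0, 0, 0]
}}

```text
time_s: 1.35
eef_pos: [0.5659, -0.4123, 0.0023]
tool_rot: [-0.664, 0.242, -0.238, 0.666]
contact_force: [0.7, 0.3, 1.1]
grip_width: 0.998
```

Emit:
{"name": "drive_tool", "arguments": {
  "fingers": [6, 6, 6, 6, 6],
  "slide": [
    [0, 0, 0],
    [0, 0, 0],
    [0, 0, 0],
    [0, 0, 0],
    [0, 0, 0]
  ],
  "roll": [0, 0, 0, 0, 0]
}}

```text
time_s: 1.98
eef_pos: [0.5663, -0.4128, 0.0036]
tool_rot: [-0.664, 0.241, -0.239, 0.666]
contact_force: [0.2, 0.3, 6.4]
grip_width: 0.766
```

Run:
```python
from h import *
to(.5665,-.413,.15,-40)
a=np.radians(-15.4); c=np.array([.4905,-.156])+.003*np.array([np.cos(a),np.sin(a)]); print(c)
to(*c,.15,-15.4); to(*c,.012,-15.4)
```

```text
slide [ -0.03 -14.64   0.  ] roll 0.3 tilt [-0.002  0.003 -1.   ] grip 6.74 F [0.2 0.3 6.4] t 1.975
[ 0.49339229 -0.15679667]
slide [-22.01 -14.55  15.05] roll -24.3 tilt [-0.002  0.003 -1.   ] grip 6.74 F [0.2 0.3 6.4] t 1.975
slide [-21.96  -0.75  15.04] roll -24.3 tilt [-0.002  0.003 -1.   ] grip 6.74 F [0.2 0.3 6.4] t 1.975
```

Emit:
{"name": "drive_tool", "arguments": {
  "fingers": [6, 6, 6, 6, 6],
  "slide": [
    [0, -3, 0],
    [0, -8, 0],
    [-2, -13, 1.5],
    [-6, -14.5, 4],
    [-10, -14.5, 7]
  ],
  "roll": [0, 0, 0, -8, -16]
}}

```text
time_s: 2.6
eef_pos: [0.5341, -0.2946, 0.1503]
tool_rot: [-0.692, 0.144, -0.144, 0.693]
contact_force: [1.0, 0.3, -0.5]
grip_width: 0.76
```

Run:
```python
from h import *
to(.4934,-.1568,.15,-15.4); to(.4934,-.1568,.011,-15.4)
```

```text
slide [-9.22  0.06 11.02] roll -8.1 tilt [-0.     0.002 -1.   ] grip 6.69 F [ 1.   0.3 -0.5] t 2.6
slide [-9.21 13.96 11.  ] roll -8.1 tilt [-0.     0.002 -1.   ] grip 6.69 F [ 1.   0.3 -0.5] t 2.6
```

Emit:
{"name": "drive_tool", "arguments": {
  "fingers": [6, 6, 6, 6, 6],
  "slide": [
    [-3, 0, 3.7],
    [-6, 0, 7.3],
    [-9.2, 0, 11],
    [-9.2, 0, 11],
    [-9.2, 0, 11]
  ],
  "roll": [-3, -6, -8, -8, -8]
}}

```text
time_s: 3.22
eef_pos: [0.4938, -0.1576, 0.1508]
tool_rot: [-0.7, 0.095, -0.095, 0.701]
contact_force: [0.7, 0.4, -1.0]
grip_width: 0.761
```

Run:
```python
from h import *
to(.4934,-.1568,.011,-15.4)
g=grab_frame("wrist"); cv2.imwrite("pics/w1.png",g["img"])
```

```text
slide [-0.06 13.98  0.05] roll -0.1 tilt [ 0.     0.001 -1.   ] grip 6.7 F [ 0.7  0.4 -1. ] t 3.225
```

View pics/w1.png

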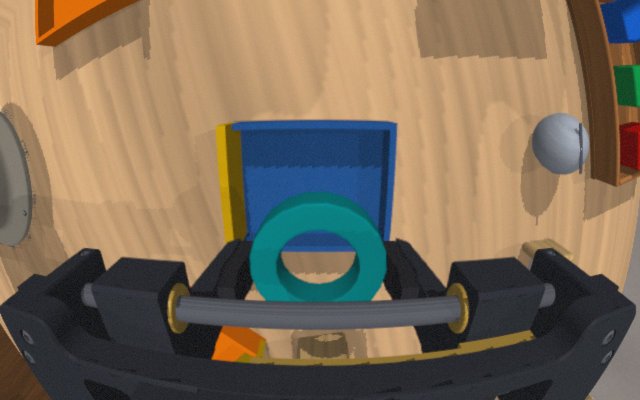

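The ring (250–385, 195–325) is held level between the fingers. The tray (218–395, 122–250) is squared to the jaws below it, so I lower and release.

Emit:
{"name": "drive_tool", "arguments": {
  "fingers": [6, 6, 6, 6, 6],
  "slide": [
    [0, 5, 0],
    [0, 9.5, 0],
    [0, 12.3, 0],
    [0, 13.6, 0],
    [0, 14, 0]
  ],
  "roll": [0, 0, 0, 0, 0]
}}

```text
time_s: 3.9
eef_pos: [0.494, -0.1584, 0.0104]
tool_rot: [-0.7, 0.096, -0.096, 0.701]
contact_force: [-0.7, -0.1, 0.4]
grip_width: 0.763
```

Emit:
{"name": "drive_tool", "arguments": {
  "fingers": [6, 8, 8, 8, 8],
  "slide": [
    [0, 0, 0],
    [0, 0, 0],
    [0, 0, 0],
    [0, -1, 0],
    [0, -5, 0]
  ],
  "roll": [0, 0, 0, 0, 0]
}}

```text
time_s: 4.53
eef_pos: [0.4932, -0.1579, 0.0604]
tool_rot: [-0.7, 0.097, -0.095, 0.701]
contact_force: [0.5, 0.5, 0.2]
grip_width: 0.909
```

Emit:
{"name": "drive_tool", "arguments": {
  "fingers": [8, 7, 6, 6, 6],
  "slide": [
    [-2, -5, 0],
    [-6, -5, 0],
    [-11, -5, 0],
    [-15, -7, 0],
    [-18, -9, 0]
  ],
  "roll": [0, 0, 0, 0, 0]
}}

```text
time_s: 5.15
eef_pos: [0.3187, -0.1093, 0.152]
tool_rot: [-0.7, 0.097, -0.095, 0.701]
contact_force: [0.2, -0.5, 0.7]
grip_width: 0.681
```

Run:
```python
from h import *
st()
g=grab_frame("top"); P=cloud(g); im=g["img"]; H,S,V=cv2.split(cv2.cvtColor(im,cv2.COLOR_BGR2HSV))
np.savez("top1.npz",**g)
Z=P[...,2]; ok=(g["depth"]>0)&(Z<0.1); v,u=np.mgrid[:400,:640]
def box(a,b,c,d): return (u>=a)&(u<=c)&(v>=b)&(v<=d)&ok
def rect(m,name):
    p=P[m][:,:2].astype(np.float32); r=cv2.minAreaRect(p*1000); print(name,m.sum(),"mean",P[m].mean(0).round(4),"rect",np.round(r[0],1),np.round(r[1],1),round(r[2],1),np.round(cv2.boxPoints(r)).tolist())
tb=box(325,185,395,255)
rect(tb&(H>80)&(H<98)&(S>120)&(Z>.015),"ring"); 
rect(tb&(Z>0.027)&(Z<.07),"rims");rect(tb&(Z>0.045)&(Z<.07)&(H>15)&(H<35),"panel")
# cabinet roof: fit side and back edges by rows
m=box(240,95,325,185)&(Z>0.066)&(Z<.08)&(S<60)
m=cv2.morphologyEx(m.astype(np.uint8),cv2.MORPH_OPEN,np.ones((3,3)))>0; m&=ok
rect(m,"roof")
for lo,hi in((.70,.82),):
    q=P[m]; L=[];Rr=[]
    for x in np.arange(lo,hi,.006):
        s=q[abs(q[:,0]-x)<.003]; L.append((x,s[:,1].max())); Rr.append((x,s[:,1].min()))
    for e in(L,Rr): e=np.array(e); k=np.polyfit(e[:,0],e[:,1],1); print("edge yaw",np.degrees(np.arctan(k[0])),np.polyval(k,.76))
    B=[(y,q[abs(q[:,1]-y)<.003][:,0].max()) for y in np.arange(.03,.15,.006)]; B=np.array(B);k=np.polyfit(B[:,0],B[:,1],1);print("back yaw",-np.degrees(np.arctan(k[0])),np.polyval(k,.0835))
cv2.imwrite("pics/top1.png",cv2.resize(im[90:310,220:480],(780,660))[:600])
```

```text
5.15 [ 0.3187 -0.1093  0.152 ] rot
 [[ 0.963 -0.003  0.269]
 [-0.268  0.003  0.963]
 [-0.003 -1.     0.002]] [ 0.2 -0.5  0.7] 0.6808528785142892 [-0.68 -0.    2.12  0.    1.03 -0.41]
ring 252 mean [ 0.4963 -0.1564  0.0249] rect [ 496.3 -156.9] [65.3 64.2] 0.9 [[463.0, -125.0], [464.0, -190.0], [529.0, -189.0], [528.0, -124.0]]
rims 385 mean [ 0.5026 -0.1505  0.0364] rect [ 490.3 -150.7] [120.  151.1] 74.5 [[401.0, -188.0], [547.0, -229.0], [579.0, -113.0], [433.0, -73.0]]
panel 40 mean [ 0.4305 -0.1     0.0554] rect [ 421.9 -131.6] [119.3   7.8] 74.5 [[402.0, -188.0], [410.0, -190.0], [442.0, -75.0], [434.0, -73.0]]
roof 2227 mean [0.7415 0.0958 0.0725] rect [736.1  96.3] [150.6 164.3] 82.8 [[645.0, 32.0], [808.0, 11.0], [827.0, 161.0], [664.0, 181.0]]
edge yaw -7.438443829694307 0.16732446589595681
edge yaw -1.5197388339923805 0.022612615220556766
back yaw -7.614335495983456 0.8156899498381396
```

View pics/top1.png

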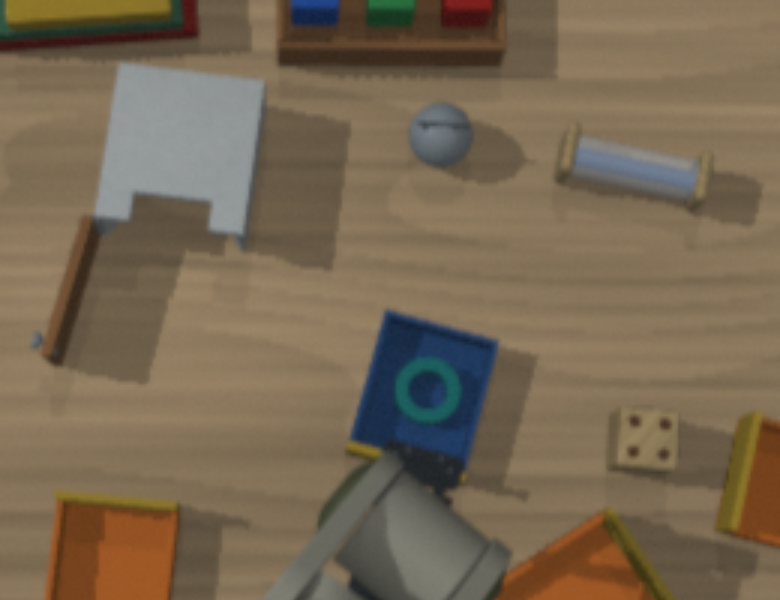

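The top view shows the ring lying flat in the tray at crop (428,390), with nothing else disturbed. The cabinet refit, 150.6 x 164.3 mm, matches its size: centre (0.736, 0.096), yaw about -7.4°. Next I pinch the yellow panel.

Run:
```python
from h import *
to(.4219,-.1317,.1,-15.5);to(.4219,-.1317,.032,-15.5)
```

```text
slide [10.7   5.34  0.58] roll -0.0 tilt [-0.002  0.001 -1.   ] grip 5.99 F [-0.1 -0.7  0.6] t 5.2
slide [10.72 12.14  0.57] roll -0.0 tilt [-0.002  0.001 -1.   ] grip 5.99 F [-0.1 -0.7  0.6] t 5.2
```

Emit:
{"name": "drive_tool", "arguments": {
  "fingers": [5, 4, 3.2, 3.2, 3.2],
  "slide": [
    [5, 3, 0.3],
    [10.7, 5.3, 0.6],
    [10.7, 7, 0.6],
    [10.7, 10.5, 0.6],
    [10.7, 12.1, 0.6]
  ],
  "roll": [0, 0, 0, 0, 0]
}}

```text
time_s: 5.82
eef_pos: [0.4216, -0.1311, 0.0314]
tool_rot: [-0.7, 0.097, -0.094, 0.701]
contact_force: [0.7, 0.4, 0.3]
grip_width: 0.365
```

Emit:
{"name": "drive_tool", "arguments": {
  "fingers": [3.2, 0.3, 0.3, 0.3, 0.3],
  "slide": [
    [0, 0, 0],
    [0, 0, 0],
    [0, 0, 0],
    [0, 0, 0],
    [0, 0, 0]
  ],
  "roll": [0, 0, 0, 0, 0]
}}

```text
time_s: 6.45
eef_pos: [0.4216, -0.1311, 0.032]
tool_rot: [-0.7, 0.097, -0.095, 0.701]
contact_force: [-2.9, 0.5, 6.9]
grip_width: 0.086
```

Run:
```python
from h import *
st()
to(.4985,.1271,.032,-7.4)
```

```text
6.45 [ 0.4216 -0.1311  0.032 ] rot
 [[ 0.964 -0.003  0.268]
 [-0.268  0.002  0.964]
 [-0.003 -1.     0.001]] [-2.9  0.5  6.9] 0.08605150346690058 [-0.57  0.44  1.96  0.    0.75 -0.3 ]
slide [ 0.5   0.03 26.94] roll -8.1 tilt [-0.003  0.002 -1.   ] grip 0.76 F [-2.9  0.5  6.9] t 6.45
```

Emit:
{"name": "drive_tool", "arguments": {
  "fingers": [0.3, 0.3, 0.3, 0.3, 0.3],
  "slide": [
    [0, 0, 1.5],
    [0.1, 0, 4.5],
    [0.2, 0, 7.5],
    [0.3, 0, 10.5],
    [0.4, 0, 13.5]
  ],
  "roll": [0, -1, -2, -3, -4]
}}

```text
time_s: 7.08
eef_pos: [0.4618, -0.0004, 0.0322]
tool_rot: [-0.703, 0.072, -0.07, 0.704]
contact_force: [0.2, -0.8, -1.4]
grip_width: 0.092
```

Run:
```python
from h import *
to(.4985,.1271,.032,-7.4)
```

```text
slide [ 1.06  0.03 13.23] roll -4.1 tilt [-0.002  0.002 -1.   ] grip 0.81 F [ 0.2 -0.8 -1.4] t 7.075
```

Emit:
{"name": "drive_tool", "arguments": {
  "fingers": [0.3, 0.3, 0.3, 0.3, 0.3],
  "slide": [
    [0.2, 0, 3],
    [0.4, 0, 6],
    [0.6, 0, 9],
    [0.9, 0, 12],
    [1.1, 0, 13.2]
  ],
  "roll": [-1, -2, -3, -4, -4]
}}

```text
time_s: 7.7
eef_pos: [0.4987, 0.1284, 0.0322]
tool_rot: [-0.705, 0.047, -0.045, 0.706]
contact_force: [0.1, -2.0, -1.9]
grip_width: 0.091
```

Run:
```python
from h import *
to(.4985,.1271,.032,-7.4)
g=grab_frame("top"); P=cloud(g); im=g["img"]; H,S,V=cv2.split(cv2.cvtColor(im,cv2.COLOR_BGR2HSV))
Z=P[...,2]; ok=(g["depth"]>0)&(Z<0.1); v,u=np.mgrid[:400,:640]
def box(a,b,c,d): return (u>=a)&(u<=c)&(v>=b)&(v<=d)&ok
def rect(m,name):
    p=P[m][:,:2].astype(np.float32); r=cv2.minAreaRect(p*1000); print(name,m.sum(),"mean",P[m].mean(0).round(4),"rect",np.round(r[0],1),np.round(r[1],1),round(r[2],1),np.round(cv2.boxPoints(r)).tolist())
rect(box(240,150,345,230)&(H>105)&(H<125)&(S>120)&(Z>.0),"tray blue")
rect(box(240,150,345,230)&(H>80)&(H<98)&(S>120)&(Z>.0),"ring")
m=box(240,95,325,185)&(Z>0.066)&(Z<.08)&(S<60)
m=(cv2.morphologyEx(m.astype(np.uint8),cv2.MORPH_OPEN,np.ones((3,3)))>0)&ok
rect(m,"roof")
cv2.imwrite("pics/top2.png",cv2.resize(im[90:240,220:360],None,fx=4,fy=4,interpolation=cv2.INTER_CUBIC))
```

```text
slide [ 0.    0.02 -0.13] roll 0.0 tilt [-0.003  0.002 -1.   ] grip 0.8 F [ 0.1 -2.  -1.9] t 7.7
tray blue 534 mean [0.6064 0.0945 0.0154] rect [576.  115.9] [117.5 132.6] 82.0 [[502.0, 67.0], [634.0, 48.0], [650.0, 165.0], [518.0, 183.0]]
ring 8 mean [0.5883 0.0839 0.023 ] rect [588.9  84.1] [16.7  3. ] 26.4 [[581.0, 82.0], [582.0, 79.0], [597.0, 86.0], [596.0, 89.0]]
roof 2178 mean [0.741  0.0954 0.0724] rect [736.7  96.6] [150.5 164.9] 83.0 [[646.0, 32.0], [809.0, 12.0], [828.0, 161.0], [664.0, 181.0]]
```

View pics/top2.png

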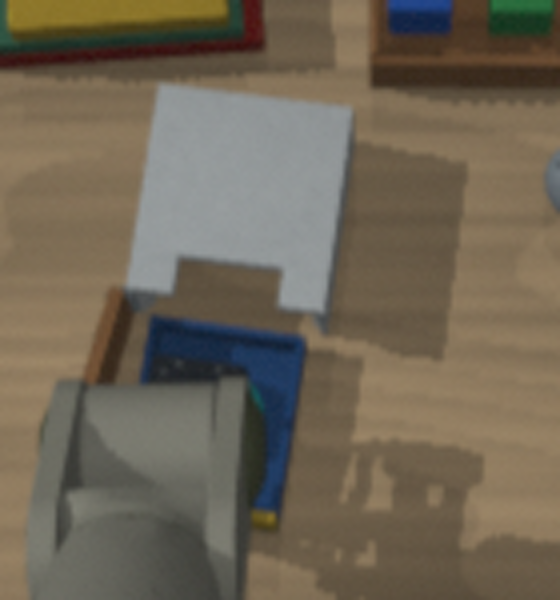

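The tray sits square in front of the mouth, its back edge at crop (152–303, 318–340), about 12 mm short of the opening. Pushing in.

Emit:
{"name": "drive_tool", "arguments": {
  "fingers": [0.3, 0.3, 0.3, 0.3, 0.3],
  "slide": [
    [1, 0, 0],
    [2, 0, 0],
    [3, 0, 0],
    [4, 0, 0],
    [5, 0, 0]
  ],
  "roll": [0, 0, 0, 0, 0]
}}

```text
time_s: 8.38
eef_pos: [0.5493, 0.122, 0.0321]
tool_rot: [-0.705, 0.047, -0.045, 0.706]
contact_force: [-1.0, 0.0, -0.7]
grip_width: 0.09
```

Emit:
{"name": "drive_tool", "arguments": {
  "fingers": [0.3, 0.3, 0.3, 0.3, 0.3],
  "slide": [
    [1.5, 0, 0],
    [3, 0, 0],
    [4.5, 0, 0],
    [6, 0, 0],
    [7, 0, 0]
  ],
  "roll": [0, 0, 0, 0, 0]
}}

```text
time_s: 9.0
eef_pos: [0.6193, 0.1128, 0.0321]
tool_rot: [-0.705, 0.047, -0.045, 0.706]
contact_force: [-4.7, 0.1, 4.2]
grip_width: 0.082
```

Run:
```python
from h import *
a=np.radians(-7.3);u=np.array([np.cos(a),np.sin(a)]); m=np.array([.6557,.1070])
p=m-.020*u
to(*p,.032,-7.4)
```

```text
slide [ 1.68  0.   -0.11] roll -0.0 tilt [-0.003  0.002 -1.   ] grip 0.72 F [-4.7  0.1  4.2] t 9.0
```

Travel so far is about 121 mm with low forces, and the panel is still outside. Now release, back off, and push the face with closed fingers.

Emit:
{"name": "drive_tool", "arguments": {
  "fingers": [2.5, 2.5, 2.5, 2.5, 2.5],
  "slide": [
    [0, 0, 0],
    [0, 0, 0],
    [0, 0, 0],
    [0, -3, 0],
    [-0.5, -6, 0]
  ],
  "roll": [0, 0, 0, 0, 0]
}}

```text
time_s: 9.62
eef_pos: [0.6143, 0.1133, 0.0927]
tool_rot: [-0.705, 0.047, -0.045, 0.706]
contact_force: [-0.3, -0.8, 1.1]
grip_width: 0.282
```

Emit:
{"name": "drive_tool", "arguments": {
  "fingers": [0, 0, 0, 0, 0],
  "slide": [
    [-4.5, 0, 0],
    [-5.5, 0, 0],
    [-5.5, 2, 0],
    [-5.5, 5, 0],
    [-5.5, 6, 0]
  ],
  "roll": [0, 0, 0, 0, 0]
}}

```text
time_s: 10.25
eef_pos: [0.5593, 0.1204, 0.0314]
tool_rot: [-0.705, 0.048, -0.044, 0.706]
contact_force: [-0.1, -0.0, 0.6]
grip_width: 0.005
```

Run:
```python
from h import *
a=np.radians(-7.3);u=np.array([np.cos(a),np.sin(a)]); m=np.array([.6557,.1070])
p=m+(.003-.0175)*u
to(*p,.03,-7.3)
```

```text
slide [ 8.29  0.09 -0.09] roll -0.1 tilt [-0.005  0.002 -1.   ] grip 0.05 F [-0.1 -0.   0.6] t 10.25
```

Emit:
{"name": "drive_tool", "arguments": {
  "fingers": [0, 0, 0, 0, 0],
  "slide": [
    [2, 0, 0],
    [3.5, 0, 0],
    [4.5, 0, 0],
    [5.5, 0, 0],
    [6.5, 0, 0]
  ],
  "roll": [0, 0, 0, 0, 0]
}}

```text
time_s: 10.88
eef_pos: [0.6238, 0.1122, 0.0316]
tool_rot: [-0.705, 0.048, -0.044, 0.706]
contact_force: [-5.3, 0.9, 5.9]
grip_width: 0.009
```

Emit:
{"name": "drive_tool", "arguments": {
  "fingers": [0, 0, 0],
  "slide": [
    [0.6, 0, 0],
    [1.2, 0, 0],
    [1.5, 0, 0]
  ],
  "roll": [0, 0, 0]
}}

```text
time_s: 11.25
eef_pos: [0.6389, 0.1102, 0.0316]
tool_rot: [-0.705, 0.048, -0.043, 0.706]
contact_force: [-4.5, 0.7, 3.7]
grip_width: 0.002
```

Emit:
{"name": "drive_tool", "arguments": {
  "fingers": [0, 0],
  "slide": [
    [0.2, 0, 0],
    [0.4, 0, 0]
  ],
  "roll": [0, 0]
}}

```text
time_s: 11.5
eef_pos: [0.6404, 0.1101, 0.0316]
tool_rot: [-0.705, 0.05, -0.041, 0.706]
contact_force: [-24.5, 0.6, 17.3]
grip_width: 0.004
```

The contact force jumped to 24 N within 1 mm of the predicted home position. I back off and check the tray.

Emit:
{"name": "drive_tool", "arguments": {
  "fingers": [0, 0, 0, 0, 0],
  "slide": [
    [-2, 0, 0],
    [-4, -3, 0],
    [-6, -8, 0],
    [-10, -12, 0],
    [-14, -15, 0]
  ],
  "roll": [0, 0, 0, 0, 0]
}}

```text
time_s: 12.12
eef_pos: [0.5031, 0.1277, 0.1852]
tool_rot: [-0.705, 0.049, -0.042, 0.706]
contact_force: [-0.1, 0.3, 0.2]
grip_width: 0.006
```

Emit:
{"name": "drive_tool", "arguments": {
  "fingers": [0, 0, 0, 0],
  "slide": [
    [-2, -2, 5],
    [-4, -3, 10],
    [-6, -3, 15],
    [-6, -3, 20]
  ],
  "roll": [0, 0, 0, 0]
}}

```text
time_s: 12.62
eef_pos: [0.4692, 0.3356, 0.2167]
tool_rot: [-0.705, 0.049, -0.042, 0.706]
contact_force: [1.0, -0.7, 0.2]
grip_width: 0.008
```

Run:
```python
from h import *
st()
ims=[]
for n in("top","side"):
    g=grab_frame(n); P=cloud(g); im=g["img"]; H,S,V=cv2.split(cv2.cvtColor(im,cv2.COLOR_BGR2HSV)); Z=P[...,2]
    ims.append(im)
    v,u=np.mgrid[:400,:640]
    b=(240,95,325,185) if n=="top" else (195,170,300,280)
    B=(u>=b[0])&(u<=b[2])&(v>=b[1])&(v<=b[3])&(g["depth"]>0)
    m=B&(H>18)&(H<35)&(S>130)&(Z<.08)&(P[...,0]<.72)&(P[...,0]>.6)
    a=np.radians(-7.3);U=np.array([np.cos(a),np.sin(a)]);W=np.array([-U[1],U[0]])
    q=P[m]; d=q[:,:2]-[.6557,.1070]; print(n,m.sum()); 
    if m.sum(): print("x rel mouth",np.percentile(d@U,[5,50,95]).round(4),"y",np.percentile(d@W,[5,50,95]).round(4),"z",np.percentile(q[:,2],[5,50,95]).round(3))
    if n=="top":
        dm=(u>=220)&(u<=262)&(v>=150)&(v<=220)&(g["depth"]>0)&(Z>.055)&(Z<.08)&(S>80)
        r=cv2.minAreaRect((P[dm][:,:2]*1000).astype(np.float32));print("door",r,cv2.boxPoints(r).round().tolist())
a=cv2.resize(ims[0][90:240,215:345],None,fx=3,fy=3,interpolation=cv2.INTER_CUBIC); c=cv2.resize(ims[1][170:310,170:300],None,fx=3,fy=3,interpolation=cv2.INTER_CUBIC)
o=np.zeros((450,780,3),np.uint8);o[:450,:390]=a;o[:420,390:]=c
cv2.imwrite("pics/chk3.png",o)
```

```text
12.625 [0.4692 0.3356 0.2167] rot
 [[ 0.992 -0.009  0.128]
 [-0.128  0.003  0.992]
 [-0.009 -1.     0.002]] [ 1.  -0.7  0.2] 0.007773981330648199 [0.42 0.45 1.36 0.01 1.34 0.54]
top 164
x rel mouth [0.0007 0.0023 0.0072] y [-0.0452  0.0008  0.0451] z [0.008 0.036 0.058]
door ((592.814697265625, 205.94247436523438), (14.440502166748047, 146.60472106933594), 75.26066589355469) [[520.0, 218.0], [662.0, 180.0], [666.0, 194.0], [524.0, 232.0]]
side 10
x rel mouth [-0.0015 -0.0004  0.0005] y [0.0329 0.0388 0.0442] z [0.009 0.015 0.021]
```

View pics/chk3.png

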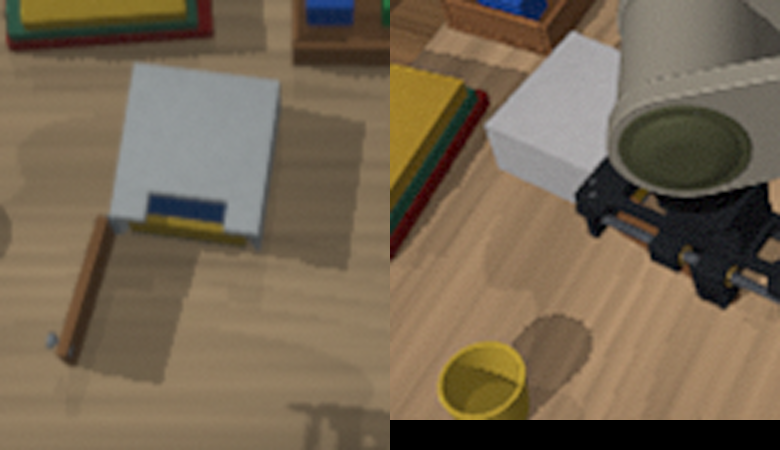

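The tray is home: the yellow face reads about 2–3 mm inside the front edge, and the blue tray shows through the notch at crop (185,207). The door stands at about 1.7 rad with its outer face on the left. Now planning the closing arc.

```bash
cat >> h.py <<'E'
def arc(th,gap=0,r=.095,z=.03):
    a=np.radians(-7.3);C=np.array([[np.cos(a),-np.sin(a)],[np.sin(a),np.cos(a)]])
    hinge=np.array([.6557,.1070])+C@[0,.075]
    d=np.array([-np.sin(th),-np.cos(th)]);n=np.array([-np.cos(th),np.sin(th)])
    p=hinge+C@(r*d+(.013+gap+.0175*abs(np.cos(th))+.009*abs(np.sin(th)))*n)
    print(round(th,2),p.round(4),end=" "); to(*p,z,-7.3)
E
python3 - <<'E'
from h import *
arc(1.71,.04,z=.1)
for t in(1.71,):arc(t,.04)
for t in (1.71,1.45,1.2,.95,.7,.5,.3,.15,.05,0):arc(t)
E
```

```text
1.71 [0.5905 0.2685] slide [12.98 11.43 -5.34] roll 0.1 tilt [-0.009  0.003 -1.   ] grip 0.08 F [0.3 0.6 0.5] t 12.725
1.71 [0.5905 0.2685] slide [13.05 18.43 -5.35] roll 0.1 tilt [-0.009  0.003 -1.   ] grip 0.08 F [0.3 0.6 0.5] t 12.725
1.71 [0.58   0.2299] slide [12.49 18.43 -9.31] roll 0.1 tilt [-0.009  0.003 -1.   ] grip 0.08 F [0.3 0.6 0.5] t 12.725
1.45 [0.5704 0.2061] slide [ 11.84  18.43 -11.8 ] roll 0.1 tilt [-0.009  0.003 -1.   ] grip 0.08 F [0.3 0.6 0.5] t 12.725
1.2 [0.5663 0.1854] slide [ 11.69  18.42 -13.9 ] roll 0.1 tilt [-0.009  0.003 -1.   ] grip 0.08 F [0.3 0.6 0.5] t 12.725
0.95 [0.5671 0.1633] slide [ 12.05  18.42 -16.09] roll 0.1 tilt [-0.009  0.003 -1.   ] grip 0.08 F [0.3 0.6 0.5] t 12.725
0.7 [0.5735 0.1408] slide [ 12.96  18.4  -18.24] roll 0.1 tilt [-0.009  0.003 -1.   ] grip 0.08 F [0.3 0.6 0.5] t 12.725
0.5 [0.583  0.1237] slide [ 14.12  18.39 -19.82] roll 0.1 tilt [-0.009  0.003 -1.   ] grip 0.08 F [0.3 0.6 0.5] t 12.725
0.3 [0.5964 0.1084] slide [ 15.64  18.37 -21.17] roll 0.1 tilt [-0.009  0.003 -1.   ] grip 0.08 F [0.3 0.6 0.5] t 12.725
0.15 [0.6088 0.0987] slide [ 16.99  18.35 -21.97] roll 0.1 tilt [-0.009  0.003 -1.   ] grip 0.08 F [0.3 0.6 0.5] t 12.725
0.05 [0.618  0.0933] slide [ 17.97  18.34 -22.39] roll 0.1 tilt [-0.009  0.003 -1.   ] grip 0.08 F [0.3 0.6 0.5] t 12.725
0 [0.6229 0.091 ] slide [ 18.48  18.34 -22.55] roll 0.1 tilt [-0.009  0.003 -1.   ] grip 0.08 F [0.3 0.6 0.5] t 12.725
```

Emit:
{"name": "drive_tool", "arguments": {
  "fingers": [0, 0, 0, 0, 0],
  "slide": [
    [4.5, 4, -2],
    [9, 8, -4],
    [13, 12, -5.3],
    [13, 16, -5.3],
    [13, 18.4, -5.3]
  ],
  "roll": [0, 0, 0, 0, 0]
}}

```text
time_s: 13.35
eef_pos: [0.5899, 0.2677, 0.0278]
tool_rot: [-0.705, 0.049, -0.041, 0.706]
contact_force: [-0.0, -0.1, -0.2]
grip_width: 0.008
```

Run:
```python
from h import *
for t in (1.71,1.45,1.2,.95,.7,.5,.3,.15,.05,0):arc(t)
```

```text
1.71 [0.58   0.2299] slide [-0.51 -0.22 -3.87] roll 0.0 tilt [-0.011  0.003 -1.   ] grip 0.07 F [-0.  -0.1 -0.2] t 13.35
1.45 [0.5704 0.2061] slide [-1.16 -0.21 -6.36] roll 0.0 tilt [-0.011  0.003 -1.   ] grip 0.07 F [-0.  -0.1 -0.2] t 13.35
1.2 [0.5663 0.1854] slide [-1.3  -0.21 -8.46] roll 0.0 tilt [-0.011  0.003 -1.   ] grip 0.07 F [-0.  -0.1 -0.2] t 13.35
0.95 [0.5671 0.1633] slide [ -0.95  -0.22 -10.64] roll 0.0 tilt [-0.011  0.003 -1.   ] grip 0.07 F [-0.  -0.1 -0.2] t 13.35
0.7 [0.5735 0.1408] slide [ -0.03  -0.23 -12.79] roll 0.0 tilt [-0.011  0.003 -1.   ] grip 0.07 F [-0.  -0.1 -0.2] t 13.35
0.5 [0.583  0.1237] slide [  1.13  -0.25 -14.37] roll 0.0 tilt [-0.011  0.003 -1.   ] grip 0.07 F [-0.  -0.1 -0.2] t 13.35
0.3 [0.5964 0.1084] slide [  2.65  -0.27 -15.72] roll 0.0 tilt [-0.011  0.003 -1.   ] grip 0.07 F [-0.  -0.1 -0.2] t 13.35
0.15 [0.6088 0.0987] slide [  4.    -0.29 -16.52] roll 0.0 tilt [-0.011  0.003 -1.   ] grip 0.07 F [-0.  -0.1 -0.2] t 13.35
0.05 [0.618  0.0933] slide [  4.99  -0.3  -16.94] roll 0.0 tilt [-0.011  0.003 -1.   ] grip 0.07 F [-0.  -0.1 -0.2] t 13.35
0 [0.6229 0.091 ] slide [  5.5  -0.3 -17.1] roll 0.0 tilt [-0.011  0.003 -1.   ] grip 0.07 F [-0.  -0.1 -0.2] t 13.35
```

Emit:
{"name": "drive_tool", "arguments": {
  "fingers": [0, 0, 0, 0, 0],
  "slide": [
    [-0.3, -0.2, -2],
    [-0.5, -0.2, -3.9],
    [-1.2, -0.2, -6.4],
    [-1.3, -0.2, -8.5],
    [-1, -0.2, -10.6]
  ],
  "roll": [0, 0, 0, 0, 0]
}}

```text
time_s: 13.98
eef_pos: [0.5668, 0.1625, 0.03]
tool_rot: [-0.705, 0.049, -0.041, 0.706]
contact_force: [-0.3, 1.4, -0.1]
grip_width: 0.004
```

Emit:
{"name": "drive_tool", "arguments": {
  "fingers": [0, 0, 0, 0, 0],
  "slide": [
    [0.3, 0, -1.2],
    [0.9, 0, -2.2],
    [2.1, 0, -3.7],
    [3.6, 0, -5.1],
    [4.9, 0, -5.9]
  ],
  "roll": [0, 0, 0, 0, 0]
}}

```text
time_s: 14.6
eef_pos: [0.609, 0.0965, 0.0293]
tool_rot: [-0.705, 0.049, -0.041, 0.706]
contact_force: [-0.6, 0.1, 0.2]
grip_width: 0.005
```

Run:
```python
from h import *
for t in (.15,.05,0):arc(t)
```

```text
0.15 [0.6088 0.0987] slide [-0.05 -0.07  0.21] roll -0.0 tilt [-0.011  0.003 -1.   ] grip 0.04 F [-0.6  0.1  0.2] t 14.6
0.05 [0.618  0.0933] slide [ 0.93 -0.08 -0.2 ] roll -0.0 tilt [-0.011  0.003 -1.   ] grip 0.04 F [-0.6  0.1  0.2] t 14.6
0 [0.6229 0.091 ] slide [ 1.44 -0.09 -0.37] roll -0.0 tilt [-0.011  0.003 -1.   ] grip 0.04 F [-0.6  0.1  0.2] t 14.6
```

Emit:
{"name": "drive_tool", "arguments": {
  "fingers": [0, 0, 0, 0],
  "slide": [
    [0.5, 0, -0.1],
    [1, 0, -0.2],
    [1.3, 0, -0.3],
    [1.5, 0, -0.3]
  ],
  "roll": [0, 0, 0, 0]
}}

```text
time_s: 15.1
eef_pos: [0.621, 0.0926, 0.0289]
tool_rot: [-0.705, 0.051, -0.038, 0.706]
contact_force: [-22.3, 1.2, 11.8]
grip_width: 0.004
```

Emit:
{"name": "drive_tool", "arguments": {
  "fingers": [0, 0],
  "slide": [
    [0.15, 0, 0],
    [0.2, 0, 0]
  ],
  "roll": [0, 0]
}}

```text
time_s: 15.35
eef_pos: [0.6207, 0.0927, 0.029]
tool_rot: [-0.705, 0.053, -0.036, 0.706]
contact_force: [-17.2, -1.5, 11.7]
grip_width: 0.005
```

Emit:
{"name": "drive_tool", "arguments": {
  "fingers": [0, 0, 0, 0, 0],
  "slide": [
    [-2, 0, 0],
    [-5, -2, 0],
    [-9, -7, 0],
    [-13, -12, -4],
    [-16, -15, -9]
  ],
  "roll": [0, 0, 0, 0, 0]
}}

```text
time_s: 15.98
eef_pos: [0.4626, 0.0341, 0.1761]
tool_rot: [-0.705, 0.051, -0.035, 0.706]
contact_force: [0.8, -0.0, 0.2]
grip_width: 0.007
```

Emit:
{"name": "drive_tool", "arguments": {
  "fingers": [0, 0, 0, 0, 0],
  "slide": [
    [0, 0, -5],
    [0, 0, -10],
    [0, 0, -15],
    [0, 0, -20],
    [0, 0, -20]
  ],
  "roll": [0, 0, 0, 0, 0]
}}

```text
time_s: 16.6
eef_pos: [0.4378, -0.1667, 0.1763]
tool_rot: [-0.705, 0.053, -0.037, 0.706]
contact_force: [-0.2, -0.1, -0.5]
grip_width: 0.002
```

Run:
```python
from h import *
st(); ims=[]
for n in("top","side"):
    g=grab_frame(n); P=cloud(g); im=g["img"]; H,S,V=cv2.split(cv2.cvtColor(im,cv2.COLOR_BGR2HSV)); Z=P[...,2]; ims.append(im)
    a=np.radians(-7.3);U=np.array([np.cos(a),np.sin(a)]);W=np.array([-U[1],U[0]])
    d=P[...,:2]-[.6557,.1070]; X=d@U;Y=d@W
    m=(g["depth"]>0)&(abs(Y)<.078)&(X>-.05)&(X<.01)&(Z>.06)&(Z<.076)&(S>80)
    if m.sum()>5:
        k=np.polyfit(Y[m],X[m],1); print(n,m.sum(),"door top x",np.polyval(k,[.07,0,-.07]).round(4),"slope",k[0].round(3))
    f=(g["depth"]>0)&(abs(Y)<.065)&(X>-.03)&(X<.0)&(Z>.012)&(Z<.055)&(S>80)
    if f.sum()>20:
        k=np.polyfit(Y[f],X[f],1); print(n,f.sum(),"outer face x",np.polyval(k,[.06,-.06]).round(4))
a=cv2.resize(ims[0][60:260,180:470],None,fx=1.35,fy=1.35); c=cv2.resize(ims[1][100:310,170:390],None,fx=1.8,fy=1.8)
c2=cv2.resize(ims[0][95:185,235:335],None,fx=3.9,fy=3.9,interpolation=cv2.INTER_CUBIC)
o=np.zeros((600,800,3),np.uint8);o[:c.shape[0],400:400+c.shape[1]]=c;o[:351,:390]=c2;o[380:600,:391]=a[:220,:391]
cv2.imwrite("pics/fin.png",o)
```

```text
16.6 [ 0.4378 -0.1667  0.1763] rot
 [[ 0.992 -0.022  0.126]
 [-0.126  0.002  0.992]
 [-0.022 -1.    -0.001]] [-0.2 -0.1 -0.5] 0.0017713364288187788 [-0.61  0.26  1.74 -0.01  1.16 -0.48]
top 198 door top x [-0.0093 -0.0089 -0.0085] slope -0.005
top 129 outer face x [-0.0135 -0.0132]
side 203 door top x [-0.0124 -0.0123 -0.0122] slope -0.001
side 236 outer face x [-0.0172 -0.0168]
```

View pics/fin.png

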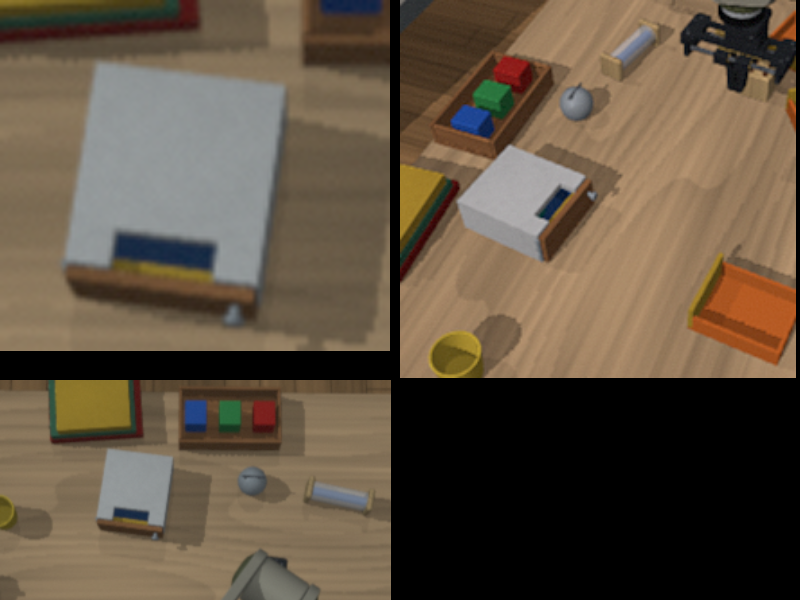

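The door is shut: its top edge runs parallel to the cabinet front (slope -0.005 rad), the outer face reads -13 mm, and the tray shows through the notch. The other toys stand where they were, and the arm is clear. Handing in.

```bash
python3 -c "
from rig import manip
print(manip.job_done())"
```

```text
the job is handed in; nothing more can be done
None
```

The ring lies flat in the blue tray, the tray is home in the white cabinet with its yellow panel facing out, and the door is shut. I handed the job in at about 16.7 s of the 72 s allowed; no verdict was reported.

**How it was done:** I gripped the ring and lowered it flat into the tray. I then pinched the yellow panel, dragged the tray square to the mouth and pushed it about 120 mm in. Closed fingers pushed it the rest of the way by the panel's face until the force rose to 24.5 N at the back. Last, I swept the door shut by its outer face until it stopped at about 22 N.

**Last checks:**
- **Tray:** before the door was shut, the yellow face read about 2.3 mm inside the front edge in the top view; 3 mm is expected. The push stopped about 1 mm short of my predicted point, within calibration error.
- **Door:** its slope against the cabinet front is at most 0.005 rad. The outer face reads -13 mm in the top view, as it should when shut.
- **Disagreements:** the side view puts the same door face at -17 mm, although parallel. It also put the yellow face about 3 mm further out than the top view, so I take this as a side-camera offset. The door push stopped about 2 mm short of my prediction, although the door measures as shut.
- **Ring:** I saw it flat in the tray before the push, but it was hidden once inside the cabinet.
- **Other toys:** the ball, scope and cup stand as before in the last pictures. I did not look closely at the cube and the top at the end; the arm did not go near the top, and it only worked near the cube when picking up the ring.

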